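# Put the spacer boards back in their own slots

### The arm

A 7-joint arm with a two-finger parallel gripper is mounted at the origin on a cart in front of the work surface, level with it; the furniture and walls round the work are solid. World frame = base frame: x ahead of the robot, y to its left, z up, the work surface at z = 0. Lengths are in m, angles in rad, forces in N, time in s.
With the tool pointing down it reaches from about 0.4 to 0.875 m from the base axis. Payload 19.3 kg.
Tool frame: the origin (TCP) lies on the centre line of the jaws, within the pads' length; the fingertips stand 14 mm ahead of it and the grasp point (between the pads) lies 5 mm behind it; z points along the fingers, y is the line along which they close (so a half turn about z gives the same grasp; the last joint's range is limited). The gripper opens to 85 mm and grips with 20 to 120 N. Pads are 22 mm wide; open, the fingers measure 114 mm over their backs; the gripper's body (76 mm by 85 mm) begins 54 mm behind the grasp point. The pads swing forward as they close: fully open they stand 13 mm farther back than shut.
Start: joints at [-1.354, 0.521, -0.036, 1.599, 0.021, 1.021, -0.113], TCP at [0.177, 0.599, 0.245] pointing down, gripper open.
Joint ranges: [-2.91, 2.91], [-0.3, 2.13], [-1.5, 1.42], [0.17, 2.43], [-1.26, 4.41], [0.16, 1.93], [-2.52, 2.52]. Speed limits (rad/s): [1.89, 1.89, 2.39, 2.39, 3.01, 3.01, 3.01].

### API

Orientations are given as [roll, pitch, yaw] about the fixed x, y, z axes, in that order (R = Rz(yaw) Ry(pitch) Rx(roll)).
In Python, from workcell import bot, grab_frame, regions_of gives the robot as it stands. The module is installed in compiled form; this text tells all that it offers.
- The arm moves only by the tool play_rows, never from a script. Its argument "plan" is a list of rows, each a list of 3 entries, a list of its own where there are three numbers: the shift along the tool's x, y, z in units of 2.5 cm (1.0 is 2.5 cm), then the turn, a rotation vector about the tool's x, y, z in units of 0.15 rad (1.0 is 0.15 rad), then the closure, from -1 (fully open) to 1 (shut). In form: [[[tx, ty, tz], [rx, ry, rz], jaw], ...]. A call has 1 to 20 rows; each row shifts and turns the commanded pose from where the row before left it, along the tool's axes as they then stand; what a row does not reach is not made up. A row lasts 1/8 s, in which the tool goes at most 62.5 mm and 10.7 degrees, less where a joint would pass 70% of its speed; a pose out of reach is approached as far as the arm can. A call with a number of a shift or a turn outside -1 to 1 is refused whole. A call with a gripper value outside its range is refused whole. The fingers move at their own pace and stop on an object; "newtons" is the grip in N (left out, the last holds). Time passes only in rows, so rows that do not move let the fingers close. It gives the time, the measured TCP pose, the force, the opening and the grip force at its end, in the units of the state.
- bot.observe(): the state, without advancing time (a new reading comes with each control period).
- grab_frame(name): name is "scene" or "top" or "wrist"; returns a dict with "pixels" (420x560x3 uint8, red, green, blue), "depth" (420x560 float32, m along the optical axis (not along the pixel's ray), 0 where there is no reading), "camera_matrix" (3x3 intrinsics, pixels), "R" (3x3) and "t" (3): a world point X has camera coordinates R X + t. Camera axes: x right, y down, z forward; pixel columns grow to the right and rows downward; lengths in m; the calibration is good to about 2 mm. The wrist camera is an equidistant fisheye: a pixel r from the principal point sees the ray r / f radians off the axis. A picture is of the moment at which its call begins.
- bot.job_done(): hands the job in; it is judged then, once.
Trained networks look in the newest picture that a camera, given by its name, has taken for a name from the list of things; names that differ only in an ending like _2 or _b are one class to them, and where a whole thing is asked for, a point or a joint stands for the part that bears it (a point fixed in the world has none). Each returns a list of dicts, best first, with "p" (0 to 1); they miss things now and then, are a little off and sometimes report something else, mostly with a low value. They report only what shows in the picture. A call takes as long as a camera call. They do not tell look-alikes from the thing itself.
- regions_of(thing, camera): "mask" (420x560 bool, what is visible of it) and "box" ([left, top, right, bottom] in pixels, round what is visible of it).
The state is a dict: "clock": time; "qpos": joint angles; "qd": joint speeds; "joint_efforts": joint torques, N m; "position": TCP position; "tool_rot": TCP orientation; "force": force on the tool from outside, world axes, zero at the start; "moment": the same for the moment, N m; "grip_width": finger opening in m; "finger_force": force on a finger pad.
Only numpy, scipy, OpenCV 4.12 (cv2) and the standard library are available. Lean on these libraries where they do the work, as an engineer would, in place of code of your own. Each camera call takes 0.05 s, during which the arm holds its last target. There are 200 camera calls.

### The job

Put the spacer boards back in the rack, each standing on end, upright and fully home in the one slot made for its thickness. The thinnest board has been left in the widest slot and belongs in the narrowest one; the thickest board lies flat on the bench and belongs in that widest slot. The sloping rest is there to lay the thick board on, so that you can take it again by its upper end; leave the middle board, and the other things on the bench, where they are.

Things in the scene. Friction and masses are not known exactly. Their poses are not given: they have to be found in the camera images.
- thin_board: the thinnest spacer board, plain plywood slab 66 mm wide (its x) by 9 mm thick (its y) by 140 mm long (its z), origin at its centre, a 16 mm hole through the middle; both ends are alike. It starts standing on end, loosely, in the widest slot; about 90 mm of it stands out of the slot.
- middle_board: the middle spacer board, plain plywood slab 66 mm wide (its x) by 13 mm thick (its y) by 140 mm long (its z), origin at its centre, a 16 mm hole through the middle; both ends are alike. It stands in its own slot, where it stays.
- thick_board: the thickest spacer board, plain plywood slab 66 mm wide (its x) by 18 mm thick (its y) by 140 mm long (its z), origin at its centre, a 16 mm hole through the middle; both ends are alike. It starts lying flat on the bench to the robot's right, away from the rack (one of its wide faces down).
- thin_slot_hole0 (a point): the narrowest slot: pocket 68.4 mm (x) by 11.4 mm (y), 50 mm deep, 3 mm chamfer, in the top of a wooden block 90 x 52 x 56 mm (x, y, z) fixed on the 12 mm rack base. Point: centre of the mouth, 68 mm above the bench, z up. A board fully home has its centre 20 mm above it. Empty at the start. The three blocks stand side by side along y of the rack, 70 mm apart, in any order.
- middle_slot_hole0 (a point): the middle slot: pocket 68.4 mm (x) by 15.4 mm (y), 50 mm deep, 3 mm chamfer, in the top of a wooden block 90 x 52 x 56 mm (x, y, z) fixed on the 12 mm rack base. Point: centre of the mouth, 68 mm above the bench, z up. A board fully home has its centre 20 mm above it.
- thick_slot_hole0 (a point): the widest slot: pocket 68.4 mm (x) by 20.4 mm (y), 50 mm deep, 3 mm chamfer, in the top of a wooden block 90 x 52 x 56 mm (x, y, z) fixed on the 12 mm rack base. Point: centre of the mouth, 68 mm above the bench, z up. A board fully home has its centre 20 mm above it. The thinnest board stands in it at the start.
- rest_corner (a point): sloping rest, a fixed wooden stand 76 x 130 mm (x, y), base 10 mm. Its back panel, 60 mm wide, 75 mm up the slope, rises at 45 degrees toward its -y; a toe ledge stands 24 mm square out of the foot. Point: middle of the inner corner of panel and toe, 23.5 mm above the bench, z up, x along the corner. A board laid on it has its face on the panel, its end on the toe, its upper 65 mm free
- sanding_block: cork sanding block 56 x 97 x 28 mm, a bystander, origin at the centre of its underside
- offcut: pine offcut 30 x 62 x 30 mm, a bystander, origin at the centre of its underside
- coaster: round wooden coaster, 100 mm across, 5 mm thick, a bystander, origin at the centre of its underside
- stamp: turned wooden hand stamp 34 mm across, 75 mm tall, a bystander, origin at the centre of its underside
- spring_clamp: blue spring clamp 60 x 129 x 21 mm lying flat, a bystander, origin at the centre of its underside
- scissors: scissors with blue handles 87 x 199 x 9 mm lying flat, a bystander, origin at the centre of its underside
Not all that is in view belongs to the job. What is shaped like the thin_board but red or turquoise is not meant.

How it is judged:
At the end, for the whole second after the job is handed in: Each of the three boards stands at rest on end in its own slot: its long axis within 0.12 rad of upright, its centre within 8 mm of the slot's centre line and 15 to 24 mm above the slot's mouth (20 mm is fully home) (horizontal distance between thin_board and thin_slot_hole0 below 0.008 m and z of thin_board in the frame of thin_slot_hole0 between 0.015 and 0.024 m and angle between the z axis of thin_board and the z axis of thin_slot_hole0, either way round below 0.12 rad and linear speed of each of thin_board, middle_board, thick_board below 0.02 m/s and horizontal distance between middle_board and middle_slot_hole0 below 0.008 m and z of middle_board in the frame of middle_slot_hole0 between 0.015 and 0.024 m and angle between the z axis of middle_board and the z axis of middle_slot_hole0, either way round below 0.12 rad and horizontal distance between thick_board and thick_slot_hole0 below 0.008 m and z of thick_board in the frame of thick_slot_hole0 between 0.015 and 0.024 m and angle between the z axis of thick_board and the z axis of thick_slot_hole0, either way round below 0.12 rad); the robot touches nothing.
It fails at once if the middle board is moved by more than 25 mm (distance of middle_board from where it was at the start of the episode above 0.025 m).
It fails at once if a bystander is moved by more than 40 mm (distance of any of sanding_block, offcut, coaster, stamp, spring_clamp, scissors from where it was at the start of the episode above 0.04 m).
It also fails if it takes over 72 s, if anything falls off the work surface, if the arm or the gripper's body presses on something with over 40 N, if the wrist force passes 120 N, or if a joint passes its speed limit or range.

## Working session

There is one attempt and no reset: what is moved stays moved. The work goes in short steps, Python scripts to look and compute and a tool call to move; the robot and the scene stay as the last step left them, time stands still between calls to the robot, and variables do not carry over. Pictures are saved under pics/ and viewed, at most 10 in all, crops included, and the job is handed in when it is done.

Besides the shell and the picture viewer there is one more tool, called after "Request:" as name(argument=value, ...) on one line, values as JSON. play_rows: Moves the arm, as the interface text tells. Its arguments: {"type":"object","properties":{"plan":{"type":"array"},"newtons":{"type":"number"}},"required":["plan"]}

```bash
mkdir -p pics
cat > h.py <<'E'
import numpy as np, cv2
from workcell import bot, grab_frame, regions_of
def pts(f,mask=None):
    d=f["depth"]; K=f["camera_matrix"]
    v,u=np.nonzero((d>0)&(mask if mask is not None else True))
    z=d[v,u]; c=np.stack([(u-K[0,2])/K[0,0]*z,(v-K[1,2])/K[1,1]*z,z],1)
    return (c-f["t"])@f["R"],u,v
def save(f,n,box=None,s=1):
    im=f["pixels"][...,::-1]
    if box: im=im[box[1]:box[3],box[0]:box[2]]
    cv2.imwrite("pics/"+n+".png",cv2.resize(im,None,fx=s,fy=s,interpolation=cv2.INTER_CUBIC))
E
python3 - <<'E'
from h import *
print(bot.observe())
fs={}
for n in("top","scene"):
    f=grab_frame(n); fs[n]=f
    print(n,f["camera_matrix"].tolist(),(-f["R"].T@f["t"]).round(3))
    for t in ["thin_board","middle_board","thick_board","thin_slot_hole0","rest_corner","sanding_block","offcut","coaster","stamp","spring_clamp","scissors"]:
        for r in regions_of(t,n)[:4]:
            if r["p"]<.2: continue
            P,_,_=pts(f,r["mask"])
            if len(P): print(n,t,round(r["p"],2),list(map(int,r["box"])),np.median(P,0).round(3),P.min(0).round(3),P.max(0).round(3))
im=np.hstack([cv2.resize(fs[n]["pixels"],(560,420)) for n in fs])
save(fs["top"],"top",s=1.4);save(fs["scene"],"scene",s=1.4)
E
```

```text
{'clock': 0.0, 'qpos': array([-1.35416879,  0.5220199 , -0.03632365,  1.59997684,  0.02121181,
        1.02110025, -0.11279007]), 'qd': array([-0.00089447,  0.00127262, -0.00082592,  0.00078644,  0.00035473,
        0.00116254,  0.00029516]), 'joint_efforts': array([-5.84944646e-04, -9.27099395e+01,  1.97959252e+00, -3.69930053e+01,
        1.78277108e-02,  8.19767505e-03,  1.48372425e-05]), 'position': array([0.17677047, 0.59915934, 0.24473326]), 'tool_rot': array([-3.14047738e+00,  9.11392225e-05,  2.85476749e+00]), 'force': array([-0.97688765, -0.44522385,  0.69420162]), 'moment': array([ 0.03524702, -0.05534973,  0.00976006]), 'finger_force': 0.0, 'grip_width': 0.08503796613707637}
top [[409.7663995862621, 0.0, 280.8281515487254], [0.0, 409.7663995862621, 215.1250290398912], [0.0, 0.0, 1.0]] [ 0.426 -0.051  1.181]
top thin_board 0.79 [147, 261, 166, 291] [0.381 0.291 0.09 ] [ 0.34   0.287 -0.004] [0.413 0.35  0.144]
top thin_board 0.62 [158, 212, 175, 243] [0.499 0.259 0.122] [0.466 0.254 0.048] [0.538 0.274 0.163]
top thin_board 0.57 [184, 274, 209, 298] [0.356 0.186 0.099] [ 0.
[... 2252 characters left out ...]
 256] [0.357 0.086 0.029] [0.343 0.059 0.002] [0.379 0.123 0.035]
scene coaster 0.91 [242, 159, 268, 182] [0.699 0.157 0.006] [ 0.652  0.109 -0.002] [0.752 0.208 0.012]
scene stamp 0.75 [285, 164, 291, 187] [0.704 0.031 0.041] [ 0.695  0.019 -0.002] [0.758 0.084 0.077]
scene spring_clamp 0.63 [380, 322, 440, 364] [ 0.439 -0.501  0.015] [ 0.411 -0.635 -0.85 ] [ 0.923 -0.429  0.022]
scene scissors 0.96 [272, 191, 324, 220] [ 0.649 -0.021  0.008] [ 0.604 -0.128 -0.002] [0.685 0.029 0.014]
scene scissors 0.59 [286, 163, 291, 187] [0.705 0.031 0.034] [ 0.694  0.018 -0.002] [0.767 0.084 0.077]
scene scissors 0.4 [260, 214, 307, 256] [ 0.517 -0.085  0.014] [ 0.472 -0.14  -0.003] [0.601 0.008 0.08 ]
```

View pics/top.png

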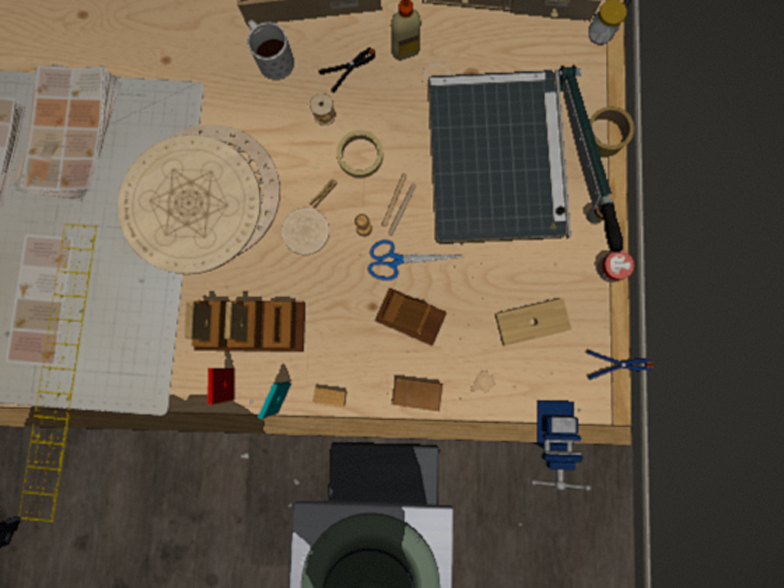

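View pics/scene.png

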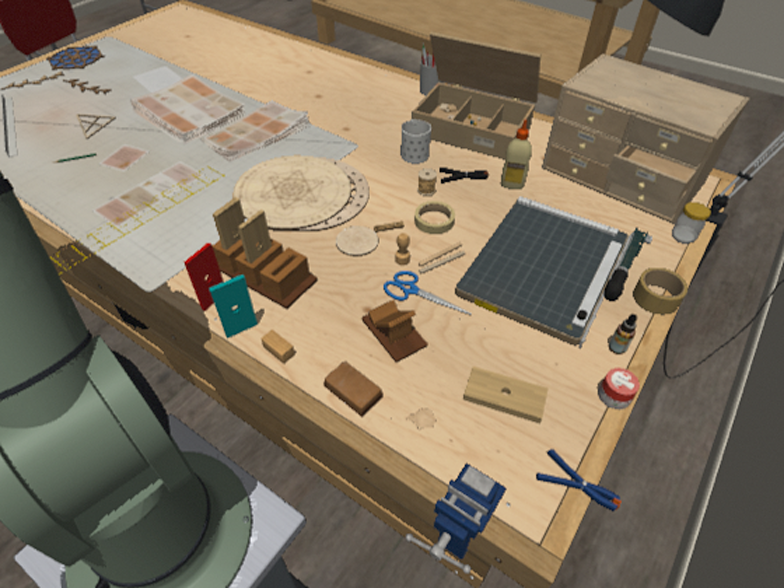

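The top view shows the rack at (248,325), with plain boards at (200,315) and (240,315). The rest is at (411,315) and the thick board at (533,322).

These could be taken for the thin board:
- the red board at (221,385), a decoy
- the turquoise board at (274,397), a decoy
- the plywood board at (200,315), the middle board in its own slot
- the plywood board at (240,315), in the middle block, which I choose

Next I take one close crop to check that choice, and measure precisely.

```bash
cat > meas.py <<'E'
from h import *
def rect(P):
    (c,s,a)=cv2.minAreaRect((P[:,:2]*1000).astype(np.float32)); return np.round(c,1),np.round(s,1),round(a,1)
E
python3 - <<'E'
from meas import *
from scipy.spatial.transform import Rotation as Ro
out={}
for n in("top","scene"):
    f=grab_frame(n); P,u,v=pts(f); out[n]=P
    if n=="scene": save(f,"crop",(120,110,260,250),4)
    B=lambda x0,x1,y0,y1,z0,z1:P[(P[:,0]>x0)&(P[:,0]<x1)&(P[:,1]>y0)&(P[:,1]<y1)&(P[:,2]>z0)&(P[:,2]<z1)]
    print(n,"thinblock top",rect(B(.43,.57,.15,.226,.062,.073)))
    print("blocks top",rect(B(.43,.57,.15,.38,.062,.073)))
    print("base",rect(B(.4,.6,.12,.4,.007,.016)))
    for nm,y0,y1 in(("thin",.235,.29),("mid",.30,.36)):
        for z0 in(.08,.10,.12,.14,.153):
            Q=B(.44,.56,y0,y1,z0,z0+.02)
            if len(Q)>8: print(nm,z0,len(Q),Q.mean(0).round(4),Q.min(0).round(4),Q.max(0).round(4))
    print("thick",rect(B(.42,.62,-.42,-.22,.012,.025)),np.median(B(.42,.62,-.42,-.22,.012,.025)[:,2]))
    R=B(.44,.61,-.16,.03,.004,.2); print("rest foot",rect(R))
    R=B(.44,.61,-.16,.03,.03,.2)
    print("rest high",rect(R[R[:,2]>.065]),R[:,2].max())
    # plane fit ransac on rest
    best=None;rng=np.random.default_rng(0)
    for _ in range(400):
        a,b,c=R[rng.choice(len(R),3,False)]; m=np.cross(b-a,c-a); l=np.linalg.norm(m)
        if l<1e-6: continue
        m/=l; m*=np.sign(m[2]); 
        if not .6<m[2]<.8: continue
        i=abs((R-a)@m)<.003
        if best is None or i.sum()>best.sum(): best=i
    if best is not None:
        Q=R[best]; c=Q.mean(0); m=np.linalg.svd(Q-c)[2][2]; m*=np.sign(m[2]); print("panel",len(Q),c.round(4),m.round(3),np.degrees(np.arctan2(m[1],m[0])))
        print(Q.min(0).round(3),Q.max(0).round(3))
E
```

```text
top thinblock top (array([499.3, 194. ]), array([87.8, 53.1]), 1.5)
blocks top (array([499.7, 263.5]), array([ 90.3, 192.3]), 0.5)
base (array([476.2, 262.1]), array([149.1, 225.8]), 1.7)
thin 0.08 49 [0.4993 0.259  0.0889] [0.4663 0.2571 0.0803] [0.5315 0.2652 0.0997]
thin 0.1 55 [0.4994 0.2585 0.1103] [0.4678 0.257  0.1002] [0.5324 0.2597 0.1199]
thin 0.12 61 [0.4983 0.2587 0.1302] [0.4671 0.2567 0.1201] [0.5321 0.2606 0.1392]
thin 0.14 141 [0.4993 0.2617 0.1538] [0.4663 0.2576 0.1402] [0.5319 0.2685 0.16  ]
thin 0.153 107 [0.5002 0.2628 0.1574] [0.4682 0.2576 0.153 ] [0.5319 0.2685 0.1616]
mid 0.08 60 [0.4984 0.3278 0.09  ] [0.4669 0.3262 0.0802] [0.5312 0.33   0.0998]
mid 0.1 68 [0.4981 0.3275 0.1105] [0.4659 0.3259 0.1002] [0.5303 0.3294 0.12  ]
mid 0.12 74 [0.4964 0.3281 0.1301] [0.4653 0.3259 0.1203] [0.5306 0.3398 0.1399]
mid 0.14 180 [0.4976 0.332  0.1543] [0.4663 0.3264 0.14  ] [0.5308 0.3416 0.16  ]
mid 0.153 145 [0.4981 0.3335 0.1574] [0.4663 0.3259 0.1532] [0.53   0.3416 0.1618]
thick (array([ 521.9, -315.8]), array([ 65.9, 141.6]), 14.7) 0.018448544899074888
rest foot (
[... 905 characters left out ...]
0.0802] [0.5216 0.3442 0.0993]
mid 0.1 112 [0.4953 0.3291 0.1104] [0.4649 0.3239 0.1001] [0.5328 0.3399 0.12  ]
mid 0.12 117 [0.495  0.3292 0.1303] [0.4666 0.3245 0.1203] [0.533  0.342  0.1399]
mid 0.14 168 [0.4977 0.3309 0.1524] [0.4658 0.3246 0.1403] [0.5335 0.3433 0.16  ]
mid 0.153 99 [0.4985 0.3327 0.1578] [0.4668 0.3257 0.1533] [0.5335 0.3433 0.1637]
thick (array([ 524.2, -315.2]), array([ 71.6, 139.8]), 15.0) 0.01845133938501302
rest foot (array([526.9, -56.1]), array([166.6, 163.2]), 87.3)
rest high (array([519.9, -86.6]), array([20.7, 60. ]), 68.3) 0.0784204814630919
panel 137 [ 0.5225 -0.0725  0.0598] [0.237 0.648 0.724] 69.9001351695397
[ 0.491 -0.1    0.031] [ 0.563 -0.038  0.078]
```

View pics/crop.png

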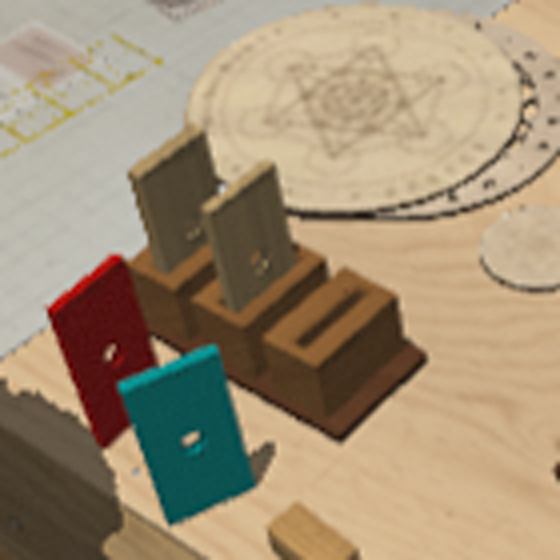

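The crop confirms the choice: the plain plywood board stands in the middle block (crop 240,235). The empty narrow slot is at (330,330). The red and turquoise boards stand in front of the rack.

Request:
play_rows(plan=[[[-0.9, -0.95, 0], [0, 0, -1], -1], [[-0.9, -0.95, 0], [0, 0, -1], -1], [[-0.9, -0.95, 0], [0, 0, 0], -1], [[-0.9, -0.95, 0], [0, 0, 0], -1], [[-0.9, -0.95, 0], [0, 0, 0], -1], [[-0.9, -0.95, 0], [0, 0, 0], -1], [[-0.9, -0.95, 0], [0, 0, 0], -1], [[-0.9, -0.95, 0], [0, 0, 0], -0.1], [[-0.9, -0.95, 0], [0, 0, 0], -0.1], [[-0.9, -0.95, 0], [0, 0, 0], -0.1], [[-0.9, -0.95, 0], [0, 0, 0], -0.1], [[-0.9, -0.95, 0], [0, 0, 0], -0.1], [[-0.9, -0.95, 0], [0, 0, 0], -0.1], [[0, 0, 0], [0, 0, 0], -0.1]])

```text
clock: 3.05
position: [0.4632, 0.2837, 0.2453]
tool_rot: [-3.141, 0.001, -3.132]
force: [-0.4, 0.2, -0.2]
grip_width: 0.0471
finger_force: 0.0
```

```bash
cat > go.py <<'E'
# python3 go.py x y z roll pitch yaw : total turn (units) and shift (units) in the tool axes; shift given in current and in final tool axes
import sys; from h import *
from scipy.spatial.transform import Rotation as Ro
s=bot.observe(); a=list(map(float,sys.argv[1:]))
R=Ro.from_euler("xyz",s["tool_rot"]); T=Ro.from_euler("xyz",a[3:])
d=np.array(a[:3])-s["position"]
print("t",round(s["clock"],2),"pos",s["position"].round(4),"rpy",s["tool_rot"].round(3),"q",s["qpos"].round(2),"F",s["force"].round(1),"w",round(s["grip_width"],4),s["finger_force"])
print("turn",((R.inv()*T).as_rotvec()/.15).round(2),"shift cur",(R.inv().apply(d)/.025).round(2),"shift final",(T.inv().apply(d)/.025).round(2))
E
python3 go.py .499 .2622 .132 3.1416 0 3.157
```

```text
t 3.05 pos [0.4632 0.2837 0.2453] rpy [-3.141e+00  1.000e-03 -3.132e+00] q [-0.65  0.39 -0.01  1.82  0.01  0.93  0.92] F [-0.4  0.2 -0.2] w 0.0471 0.0
turn [-0.    0.   -0.04] shift cur [-1.42 -0.87  4.53] shift final [-1.42 -0.88  4.53]
```

Request:
play_rows(newtons=50, plan=[[[-0.7, -0.44, 0], [0, 0, -0.04], -0.1], [[-0.72, -0.44, 0], [0, 0, 0], -0.1], [[0, 0, 0], [0, 0, 0], -0.1], [[0, 0, 0.8], [0, 0, 0], -0.1], [[0, 0, 0.8], [0, 0, 0], -0.1], [[0, 0, 0.8], [0, 0, 0], -0.1], [[0, 0, 0.8], [0, 0, 0], -0.1], [[0, 0, 0.8], [0, 0, 0], -0.1], [[0, 0, 0.53], [0, 0, 0], -0.1], [[0, 0, 0], [0, 0, 0], -0.1], [[0, 0, 0], [0, 0, 0], 1], [[0, 0, 0], [0, 0, 0], 1], [[0, 0, 0], [0, 0, 0], 1], [[0, 0, 0], [0, 0, 0], 1], [[0, 0, 0], [0, 0, 0], 1], [[0, 0, 0], [0, 0, 0], 1]])

```text
clock: 5.05
position: [0.4978, 0.2645, 0.1328]
tool_rot: [3.141, 0.001, -3.122]
force: [-0.7, -0.9, 7.1]
grip_width: 0.0086
finger_force: 49.3
```

Request:
play_rows(plan=[[[0, 0, -0.5], [0, 0, 0], 1], [[0, 0, -0.9], [0, 0, 0], 1], [[0, 0, -0.9], [0, 0, 0], 1], [[0, 0, -0.9], [0, 0, 0], 1], [[0, 0, -0.4], [0, 0, 0], 1], [[0, 0, 0], [0, 0, 0], 1], [[0, -0.7, 0], [0, 0, 0], 1], [[0, -0.7, 0], [0, 0, 0], 1], [[0, -0.7, 0], [0, 0, 0], 1], [[0, -0.7, 0], [0, 0, 0], 1], [[0, 0, 0], [0, 0, 0], 1], [[0, 0, 0], [0, 0, 0], 1]])

```text
clock: 6.55
position: [0.4989, 0.1946, 0.2221]
tool_rot: [3.141, 0.0, -3.122]
force: [-0.4, -0.4, -0.5]
grip_width: 0.0083
finger_force: 48.7
```

```bash
cat > held.py <<'E'
# board held: fit its visible face near the tool
from meas import *
s=bot.observe(); p=s["position"]; print(p.round(4),s["tool_rot"].round(3),s["clock"],s["force"].round(1))
for n in("top","scene"):
    f=grab_frame(n); P,u,v=pts(f)
    for z0 in np.arange(.07,p[2]-.02,.02):
        Q=P[(abs(P[:,0]-p[0])<.05)&(abs(P[:,1]-p[1])<.02)&(P[:,2]>z0)&(P[:,2]<z0+.02)]
        if len(Q)>10: print(n,z0.round(2),len(Q),"x",np.percentile(Q[:,0],[3,97]).round(4),"y",np.percentile(Q[:,1],[5,50,95]).round(4), "zmin",Q[:,2].min().round(4))
    save(f,n+"_%d"%(s["clock"]*10),(100,100,380,310),2)
E
python3 held.py; python3 go.py .5005 .194 .2 3.1416 0 3.157
```

```text
[0.4989 0.1946 0.2221] [ 3.141  0.    -3.122] 6.55 [-0.4 -0.4 -0.5]
top 0.07 26 x [0.4555 0.5428] y [0.1755 0.1881 0.2133] zmin 0.07
top 0.11 23 x [0.4696 0.5303] y [0.1883 0.1892 0.1905] zmin 0.1114
top 0.13 25 x [0.4686 0.5324] y [0.1884 0.1891 0.1901] zmin 0.131
top 0.15 24 x [0.4674 0.5324] y [0.1886 0.1893 0.1926] zmin 0.1521
top 0.17 29 x [0.4691 0.5311] y [0.1881 0.1889 0.1902] zmin 0.1703
top 0.19 33 x [0.4676 0.5324] y [0.1879 0.1893 0.1906] zmin 0.1901
scene 0.07 42 x [0.4593 0.5447] y [0.1779 0.2015 0.2131] zmin 0.07
scene 0.09 13 x [0.4698 0.5349] y [0.1899 0.191  0.1947] zmin 0.1058
scene 0.11 103 x [0.4682 0.5317] y [0.1885 0.1903 0.1933] zmin 0.1102
scene 0.13 115 x [0.4687 0.5329] y [0.1884 0.1904 0.194 ] zmin 0.1301
scene 0.15 119 x [0.469  0.5326] y [0.1883 0.1905 0.1958] zmin 0.1502
scene 0.17 113 x [0.4686 0.5315] y [0.1878 0.1905 0.1962] zmin 0.1703
scene 0.19 107 x [0.4682 0.5317] y [0.1882 0.1903 0.1934] zmin 0.1901
t 6.65 pos [0.4988 0.1949 0.222 ] rpy [ 3.141  0.    -3.122] q [-0.49  0.41  0.01  1.86 -0.    0.87  1.11] F [-0.2  0.7 -0.8] w 0.0085 48.73308151960373
turn [0.   0.   0.03] shift cur [-0.07 -0.04  0.88] shift final [-0.07 -0.04  0.88]
```

Request:
play_rows(newtons=30, plan=[[[0, 0, 0.6], [0, 0, 0], 1], [[0, 0, 0.6], [0, 0, 0], 1], [[0, 0, 0.2], [0, 0, 0], 1], [[0, 0, 0.2], [0, 0, 0], 1], [[0, 0, 0.1], [0, 0, 0], 1], [[0, 0, 0.1], [0, 0, 0], 1], [[0, 0, 0.1], [0, 0, 0], 1], [[0, 0, 0.1], [0, 0, 0], 1]])

```text
clock: 7.65
position: [0.4989, 0.1943, 0.172]
tool_rot: [3.142, 0.0, -3.122]
force: [0.2, 0.3, -1.6]
grip_width: 0.0084
finger_force: 48.7
```

Request:
play_rows(plan=[[[0, 0, 0.3], [0, 0, 0], 1], [[0, 0, 0.3], [0, 0, 0], 1], [[0, 0, 0.3], [0, 0, 0], 1], [[0, 0, 0.3], [0, 0, 0], 1], [[0, 0, 0.2], [0, 0, 0], 1], [[0, 0, 0.1], [0, 0, 0], 1], [[0, 0, 0], [0, 0, 0], 1]])

```text
clock: 8.52
position: [0.4988, 0.1943, 0.1345]
tool_rot: [-3.142, -0.0, -3.122]
force: [-0.5, 0.7, -0.3]
grip_width: 0.0084
finger_force: 48.7
```

Request:
play_rows(plan=[[[0, 0, 0], [0, 0, 0], -0.2], [[0, 0, 0], [0, 0, 0], -0.2], [[0, 0, 0], [0, 0, 0], -0.2], [[0, 0, -1], [0, 0, 0], -0.2], [[0, 0, -1], [0, 0, 0], -0.2], [[0, 0, -1], [0, 0, 0], -0.2], [[0, -1, 0], [0, 0, 0], -0.2], [[0, -1, 0], [0, 0, 0], -1], [[0, -1, 0], [0, 0, 0], -1], [[0, -1, 0], [0, 0, 0], -1], [[0, -1, 0], [0, 0, 0], -1], [[0, -1, 0], [0, 0, 0], -1], [[0, -1, 0], [0, 0, 0], -1], [[0, -1, 0], [0, 0, 0], -1], [[0, -1, 0], [0, 0, 0], -1], [[0, -1, 0], [0, 0, 0], -1], [[0, -1, 0], [0, 0, 0], -1], [[0, -1, 0], [0, 0, 0], -1], [[0, -1, 0], [0, 0, 0], -1]])

```text
clock: 10.9
position: [0.5051, -0.1314, 0.2097]
tool_rot: [-3.142, 0.0, -3.122]
force: [0.5, 0.2, -0.3]
grip_width: 0.0852
finger_force: 0.0
```

Request:
play_rows(plan=[[[0, -1, 0], [0, 0, 0], -1], [[0, -1, 0], [0, 0, 0], -1], [[0, -1, 0], [0, 0, 0], -1], [[0, -1, 0], [0, 0, 0], -1], [[0, -1, 0], [0, 0, 0], -1], [[0, -1, 0], [0, 0, 0], -1], [[0, 0, 0], [0, 0, 1], -1], [[0, 0, 0], [0, 0, 1], -1], [[0, 0, 0], [0, 0, 1], -1], [[0, 0, 0], [0, 0, 1], -1], [[0, 0, 0], [0, 0, 1], -1], [[0, 0, 0], [0, 0, 1], -1], [[0, 0, 0], [0, 0, 1], -1], [[0, 0, 0], [0, 0, 1], -1], [[0, 0, 0], [0, 0, 0.9], -1], [[0, 0, 0], [0, 0, 0], -1]])

```text
clock: 12.9
position: [0.508, -0.2804, 0.2095]
tool_rot: [-3.141, 0.0, 1.827]
force: [0.1, -0.3, 1.1]
grip_width: 0.0853
finger_force: 0.0
```

```bash
python3 - <<'E'
from meas import *
for n in("top","scene"):
    f=grab_frame(n); P,u,v=pts(f)
    B=lambda x0,x1,y0,y1,z0,z1:P[(P[:,0]>x0)&(P[:,0]<x1)&(P[:,1]>y0)&(P[:,1]<y1)&(P[:,2]>z0)&(P[:,2]<z1)]
    for z0 in (.08,.1,.12,.14,.153):
        Q=B(.44,.56,.17,.22,z0,z0+.02)
        if len(Q)>8: print(n,"thin",z0,Q.min(0).round(4),Q.max(0).round(4),Q.mean(0).round(4))
    Q=B(.42,.62,-.42,-.22,.012,.025); print(len(Q),rect(Q))
f=grab_frame("wrist"); save(f,"wrist1",s=1.0)
E
python3 go.py .525 -.325 .013 3.1416 0 1.827
```

```text
top thin 0.08 [0.4682 0.1875 0.0808] [0.5319 0.1921 0.0986] [0.5019 0.1897 0.0886]
top thin 0.1 [0.4671 0.1876 0.1011] [0.5322 0.1971 0.1197] [0.4975 0.1897 0.1111]
top thin 0.12 [0.4689 0.1869 0.1203] [0.5308 0.1912 0.1397] [0.4989 0.1895 0.1314]
top thin 0.14 [0.4676 0.1878 0.1402] [0.5334 0.1994 0.1599] [0.4993 0.1926 0.1544]
top thin 0.153 [0.4676 0.1885 0.1532] [0.5334 0.1994 0.1629] [0.4998 0.1937 0.1577]
462 (array([ 513.7, -284.8]), array([65.7, 77.2]), 14.8)
scene thin 0.08 [0.468  0.1865 0.08  ] [0.5365 0.1995 0.0999] [0.4993 0.1912 0.0891]
scene thin 0.1 [0.4663 0.1866 0.1002] [0.5345 0.1975 0.1199] [0.4967 0.1906 0.1098]
scene thin 0.12 [0.4682 0.1865 0.12  ] [0.5349 0.1985 0.14  ] [0.4991 0.1906 0.1298]
scene thin 0.14 [0.4677 0.1871 0.1407] [0.5344 0.2007 0.1599] [0.4988 0.1919 0.1521]
scene thin 0.153 [0.468  0.1874 0.1531] [0.5341 0.2007 0.1627] [0.4993 0.1931 0.1577]
1303 (array([ 524.1, -315.1]), array([ 71.3, 140.1]), 14.7)
t 13.05 pos [ 0.508  -0.2805  0.2096] rpy [3.142 0.    1.829] q [ 0.09  0.53  0.45  1.78 -0.29  0.9   0.92] F [ 0.3  0.3 -0.5] w 0.0854 0.0
turn [0.   0.   0.01] shift cur [-1.89  0.21  7.86] shift final [-1.89  0.21  7.86]
```

Request:
play_rows(newtons=60, plan=[[[-0.95, 0.1, 0.9], [0, 0, 0], -1], [[-0.94, 0.11, 0.9], [0, 0, 0], -1], [[0, 0, 0.9], [0, 0, 0], -1], [[0, 0, 0.9], [0, 0, 0], -1], [[0, 0, 0.9], [0, 0, 0], -1], [[0, 0, 0.9], [0, 0, 0], -1], [[0, 0, 0.9], [0, 0, 0], -1], [[0, 0, 0.7], [0, 0, 0], -1], [[0, 0, 0.3], [0, 0, 0], -1], [[0, 0, 0.2], [0, 0, 0], -1], [[0, 0, 0.1], [0, 0, 0], -1], [[0, 0, 0.1], [0, 0, 0], -1], [[0, 0, 0], [0, 0, 0], -1]])

```text
clock: 14.68
position: [0.525, -0.325, 0.0172]
tool_rot: [3.141, 0.0, 1.826]
force: [0.6, 0.9, -0.3]
grip_width: 0.0856
finger_force: 0.0
```

Request:
play_rows(plan=[[[0, 0, 0.1], [0, 0, 0], -1], [[0, 0, 0.1], [0, 0, 0], -1], [[0, 0, 0], [0, 0, 0], 1], [[0, 0, 0], [0, 0, 0], 1], [[0, 0, 0], [0, 0, 0], 1], [[0, 0, 0], [0, 0, 0], 1], [[0, 0, 0], [0, 0, 0], 1]])

```text
clock: 15.55
position: [0.525, -0.325, 0.0123]
tool_rot: [3.141, 0.0, 1.826]
force: [-1.3, 0.9, 5.8]
grip_width: 0.0646
finger_force: 66.8
```

Request:
play_rows(plan=[[[0, 0, -0.5], [0, 0, 0], 1], [[0, 0, -0.9], [0, 0, 0], 1], [[0, 0, -0.9], [0, 0, 0], 1], [[0, 0, -0.9], [0, 0, 0], 1], [[0, 0, -0.9], [0, 0, 0], 1], [[0, 0, -0.9], [0, 0, 0], 1], [[0.9, 0.3, -0.9], [0, 0, 0], 1], [[0.9, 0.3, -0.9], [0, 0, 0], 1], [[0.9, 0.3, -0.5], [0, 0, 0], 1], [[0.9, 0.3, 0], [0, 0, 0], 1], [[0.9, 0.3, 0], [0, 0, 0], 1], [[0.9, 0.3, 0], [0, 0, 0], 1], [[0.9, 0.3, 0], [0, 0, 0], 1], [[0, 0, 0], [0, 0, 1], 1], [[0, 0, 0], [0, 0, 1], 1], [[0, 0, 0], [0, 0, 1], 1], [[0, 0, 0], [0, 0, 1], 1], [[0, 0, 0], [0, 0, 0.3], 1]])

```text
clock: 17.8
position: [0.536, -0.1592, 0.195]
tool_rot: [3.141, -0.0, 1.18]
force: [-0.2, 0.1, -1.0]
grip_width: 0.0645
finger_force: 66.5
```

Request:
play_rows(plan=[[[0, 0, 0], [0, -0.8, 0], 1], [[0, 0, 0], [0, -0.8, 0], 1], [[0, 0, 0], [0, -0.8, 0], 1], [[0, 0, 0], [0, -0.8, 0], 1], [[0, 0, 0], [0, -0.8, 0], 1], [[0, 0, 0], [0, -0.8, 0], 1], [[0, 0, 0], [0, -0.4, 0], 1], [[0, 0, 0], [0, 0, 0], 1]])

```text
clock: 18.8
position: [0.5363, -0.1585, 0.1939]
tool_rot: [-3.139, 0.781, 1.186]
force: [-0.1, 0.0, -1.6]
grip_width: 0.0644
finger_force: 66.5
```

```bash
cat > rest.py <<'E'
from meas import *
from scipy.spatial.transform import Rotation as Ro
az=np.radians(67.8); y=np.array([np.cos(az),np.sin(az),0]); x=np.array([np.sin(az),-np.cos(az),0]); Z=np.array([0,0,1.])
up=(Z-y)/2**.5; n=(Z+y)/2**.5; C=np.array([.537,-.040,.0235])
lay=Ro.from_matrix(np.c_[-up,x,-n])
E
python3 - <<'E'
from rest import *
s=bot.observe();p=s["position"];print(lay.as_euler("xyz").round(3),s["tool_rot"].round(3),s["qpos"].round(2),p.round(4),s["clock"])
# fit held board: points in tool frame
R=Ro.from_euler("xyz",s["tool_rot"])
for nm in("top","scene"):
    f=grab_frame(nm); P,u,v=pts(f); q=R.inv().apply(P-p)
    k=(abs(q[:,0])<.1)&(abs(q[:,1])<.05)&(q[:,2]>-.015)&(q[:,2]<.03); Q=q[k]
    print(nm,len(Q),[np.percentile(Q[:,i],[1,50,99]).round(4) for i in range(3)])
    P0=P
    k=(abs((P-C)@x)<.032)&(P[:,2]>.013)&(abs((P-C)@y)<.08); h=P[k]-C
    # panel profile in rest frame
    for a in np.arange(-.08,.06,.01):
        g=h[abs(h@y-a)<.005]
        if len(g)>4: print("  y",a.round(2),"z",np.percentile(g[:,2],[10,50,90]).round(4),"x",(g@x).min().round(3),(g@x).max().round(3))
    save(f,"rest_"+nm,(200,130,420,300),3)
E
```

```text
[3.142 0.785 1.183] [-3.139  0.781  1.186] [-0.74  0.96  0.97  1.75 -0.01  1.01 -0.3 ] [ 0.5363 -0.1585  0.1939] 18.8
top 1047 [array([-0.0628, -0.0209,  0.0644]), array([-0.0421, -0.0005,  0.0392]), array([-0.0122, -0.0045,  0.0111])]
  y -0.08 z [0.1964 0.221  0.2298] x -0.028 0.03
  y -0.07 z [0.1984 0.2289 0.2384] x -0.023 0.032
  y -0.06 z [0.1109 0.2381 0.2469] x -0.028 0.032
  y -0.05 z [0.0486 0.2447 0.2788] x -0.032 0.032
  y -0.04 z [0.0375 0.2409 0.2901] x -0.029 0.031
  y -0.03 z [0.0259 0.2467 0.2995] x -0.029 0.032
  y -0.02 z [0.0164 0.2619 0.3186] x -0.029 0.032
  y -0.01 z [0.0067 0.2852 0.334 ] x -0.029 0.032
  y -0.0 z [0.0005 0.3142 0.3425] x -0.031 0.032
  y 0.01 z [0.0071 0.3214 0.3523] x -0.029 0.032
  y 0.02 z [0.0125 0.3355 0.3627] x -0.029 0.032
  y 0.03 z [0.3166 0.3603 0.3742] x -0.031 0.032
  y 0.04 z [0.3443 0.3784 0.4161] x -0.002 0.032
  y 0.05 z [0.3599 0.4253 0.4363] x -0.023 0.032
  y 0.06 z [0.432  0.4404 0.4512] x -0.03 0.032
scene 654 [array([-0.0639, -0.0282,  0.0741]), array([-0.0453, -0.0128,  0.0411]), array([-0.0144, -0.0032,  0.0115])]
  y -0.08 z [0.1381 0.2225 0.231 ] x -0.031 0.031
  y -0.07 z [0.1354 0.2263 0.2397] x -0.023 0.032
  y -0.06 z [0.0445 0.2213 0.2438] x -0.027 0.032
  y -0.05 z [0.0016 0.0527 0.2697] x -0.028 0.032
  y -0.04 z [0.0421 0.2589 0.2886] x -0.028 0.032
  y -0.03 z [0.0304 0.2813 0.3   ] x -0.028 0.032
  y -0.02 z [0.0208 0.2918 0.3267] x -0.028 0.032
  y -0.01 z [0.015  0.3096 0.3343] x -0.028 0.032
  y -0.0 z [0.0022 0.3119 0.343 ] x -0.028 0.032
  y 0.01 z [0.0066 0.3097 0.352 ] x -0.028 0.032
  y 0.02 z [0.0154 0.3367 0.3627] x -0.027 0.032
  y 0.03 z [0.3186 0.3561 0.374 ] x -0.029 0.031
  y 0.04 z [0.3387 0.3805 0.415 ] x -0.002 0.032
  y 0.05 z [0.353  0.4188 0.4348] x -0.022 0.032
  y 0.06 z [0.3646 0.4367 0.4508] x -0.03 0.032
```

Run:
```python
from rest import *
s=bot.observe();R=Ro.from_euler("xyz",s["tool_rot"])
T=C-.002*y+.0796*up+.0123*n
print(T.round(4),"turn",((R.inv()*lay).as_rotvec()/.15).round(3))
for g,k in((.04,.012),(.003,.012),(.003,.0)):
    print(g,k,(lay.inv().apply(T+g*n+k*up-s["position"])/.025).round(2))
```

```text
[ 0.5183 -0.0859  0.0885] turn [-0.013 -0.046 -0.01 ]
0.04 0.012 [ 4.27 -1.77 -0.33]
0.003 0.012 [ 4.27 -1.77  1.15]
0.003 0.0 [ 4.75 -1.77  1.15]
```

Request:
play_rows(plan=[[[0, -0.6, -0.3], [0, -0.05, 0], 1], [[0, -0.6, 0], [0, 0, 0], 1], [[0.2, -0.57, 0], [0, 0, 0], 1], [[0.7, 0, 0], [0, 0, 0], 1], [[0.7, 0, 0], [0, 0, 0], 1], [[0.7, 0, 0], [0, 0, 0], 1], [[0.7, 0, 0], [0, 0, 0], 1], [[0.7, 0, 0], [0, 0, 0], 1], [[0.57, 0, 0], [0, 0, 0], 1], [[0, 0, 0.4], [0, 0, 0], 1], [[0, 0, 0.4], [0, 0, 0], 1], [[0, 0, 0.3], [0, 0, 0], 1], [[0, 0, 0.2], [0, 0, 0], 1], [[0, 0, 0.1], [0, 0, 0], 1], [[0, 0, 0], [0, 0, 0], 1]])

```text
clock: 20.78
position: [0.5163, -0.0909, 0.0996]
tool_rot: [3.142, 0.787, 1.181]
force: [-0.2, 0.8, -1.9]
grip_width: 0.0643
finger_force: 66.6
```

Run:
```python
from rest import *
s=bot.observe();R=Ro.from_euler("xyz",s["tool_rot"])
T=C-.002*y+.0796*up+.0123*n
print(s["position"].round(4),s["force"].round(1),"turn",((R.inv()*lay).as_rotvec()/.15).round(3),"rem",(lay.inv().apply(T-s["position"])/.025).round(2))
f=grab_frame("scene"); save(f,"lay1",(200,130,380,290),4)
P,u,v=pts(f); q=(P-C)
k=(abs(q@x)<.05)&(abs(q@y)<.15)&(q[:,2]<.2)&(q[:,2]>-.01); q=q[k]; q=np.c_[q@x,q@up,q@n]
k=(q[:,2]>.012)&(q[:,2]<.03); print([np.percentile(q[k][:,i],[1,50,99]).round(4) for i in range(3)])
```

```text
[ 0.5163 -0.0909  0.0996] [-0.2  0.8 -1.9] turn [-0.012  0.014 -0.013] rem [ 0.47 -0.    0.16]
[array([-0.0454, -0.0033,  0.0431]), array([-0.0043,  0.1042,  0.1554]), array([0.0123, 0.0209, 0.0291])]
```

View pics/lay1.png

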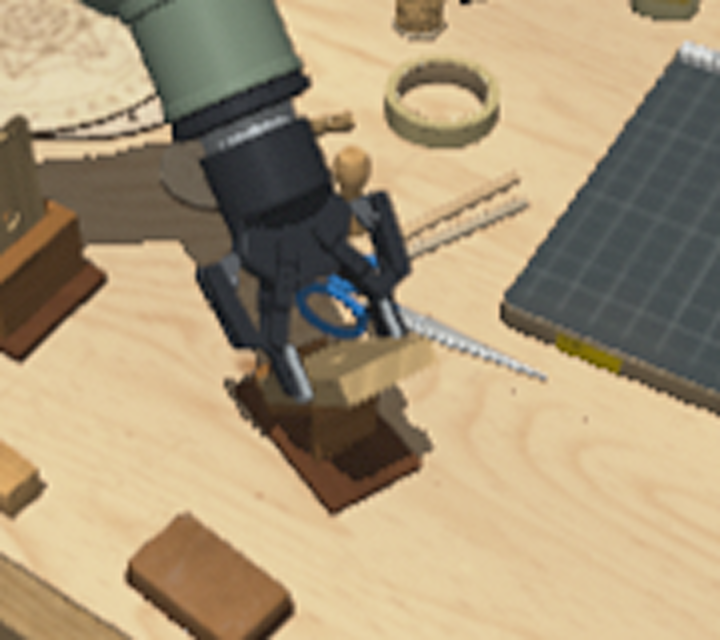

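The picture shows the board held at 45° just above the rest's panel (340,385), clear of the toe and the scissors. I'll ease it down the slope.

Request:
play_rows(plan=[[[0.12, 0, 0], [0, 0, 0], 1], [[0.12, 0, 0.04], [0, 0, 0], 1], [[0.08, 0, 0.04], [0, 0, 0], 1], [[0.06, 0, 0.04], [0, 0, 0], 1], [[0, 0, 0], [0, 0, 0], 1]])

```text
clock: 21.45
position: [0.5188, -0.0864, 0.0916]
tool_rot: [3.14, 0.788, 1.181]
force: [0.5, 9.3, 18.3]
grip_width: 0.065
finger_force: 68.8
```

Request:
play_rows(plan=[[[0.04, 0, -0.04], [0, 0, 0], 1], [[0, 0, 0], [0, 0, 0], -1], [[0, 0, 0], [0, 0, 0], -1], [[0, 0, 0], [0, 0, 0], -1], [[0, 0, 0], [0, 0, 0], -1], [[0, 0, -0.5], [0, 0, 0], -1], [[0, 0, -1], [0, 0, 0], -1], [[0, 0, -1], [0, 0, 0], -1], [[0, 0, -1], [0, 0, 0], -1], [[0, 0, -1], [0, 0, 0], -1], [[0, 0, -0.5], [0, 0, 0], -1]])

```text
clock: 22.82
position: [0.5529, -0.0022, 0.18]
tool_rot: [3.14, 0.787, 1.181]
force: [0.5, -0.4, -0.1]
grip_width: 0.0856
finger_force: 0.0
```

```bash
cat > board.py <<'E'
from rest import *
s=bot.observe(); print(s["position"].round(4),s["tool_rot"].round(3),s["qpos"].round(2),s["clock"])
for nm in("scene","top"):
    f=grab_frame(nm); P,u,v=pts(f); q=P-C
    q=np.c_[q@x,q@up,q@n]; k=(abs(q[:,0])<.05)&(q[:,1]>-.02)&(q[:,1]<.17)&(q[:,2]>.012)&(q[:,2]<.024); q=q[k]
    print(nm,len(q),[np.percentile(q[:,i],[1,50,99]).round(4) for i in range(3)])
    m=np.polyfit(q[:,1],q[:,2],1); print("slope dev",m.round(4))
    print(rect(q[:,[0,1]]))
    P_=f; save(f,"lay2"+nm,(200,130,380,290),3)
E
python3 board.py
```

```text
[ 0.5529 -0.0022  0.18  ] [3.14  0.787 1.181] [-0.92  1.02  0.93  1.62 -0.09  1.23 -0.45] 22.825
scene 362 [array([-0.0331, -0.0041,  0.033 ]), array([-0.0032,  0.0879,  0.1421]), array([0.0122, 0.019 , 0.0233])]
slope dev [-0.028   0.0205]
(array([-0.2, 67.5]), array([150.7,  67.4]), 89.2)
top 980 [array([-0.0335, -0.0017,  0.0316]), array([-0.0052,  0.075 ,  0.1416]), array([0.0136, 0.0179, 0.0231])]
slope dev [-0.0142  0.019 ]
(array([-0.9, 67. ]), array([ 66.1, 153.2]), 0.1)
```

Request:
play_rows(plan=[[[0, 0, -0.5], [0, 0.88, 0], -1], [[0, 0, -0.5], [0, 0.88, 0], -1], [[0, 0, -0.5], [0, 0.88, 0], -1], [[0, 0, -0.5], [0, 0.88, 0], -0.4], [[0, 0, -0.5], [0, 0.88, 0], -0.4], [[0, 0, -0.5], [0, 0.85, 0], -0.4], [[0, 0, 0], [0, 0, -0.95], -0.4], [[0, 0, 0], [0, 0, -0.95], -0.4], [[0, 0, 0], [0, 0, -0.95], -0.4], [[0, 0, 0], [0, 0, -0.95], -0.4], [[0, 0, 0], [0, 0, -0.95], -0.4], [[0, 0, 0], [0, 0, -0.95], -0.4], [[0, 0, 0], [0, 0, -0.95], -0.4], [[0, 0, 0], [0, 0, -0.95], -0.4], [[0, 0, 0], [0, 0, -0.95], -0.4], [[0, 0, 0], [0, 0, -0.95], -0.4], [[0, 0, 0], [0, 0, -0.95], -0.4], [[0, 0, 0], [0, 0, 0], -0.4]])

```text
clock: 25.18
position: [0.564, 0.0258, 0.2439]
tool_rot: [-3.141, -0.001, 2.747]
force: [0.4, -1.0, -0.2]
grip_width: 0.0597
finger_force: 0.0
```

```bash
cat > take.py <<'E'
from rest import *
s=bot.observe();R=Ro.from_euler("xyz",s["tool_rot"])
tk=Ro.from_matrix(np.c_[-x,n,-up])
print(s["position"].round(4),s["tool_rot"].round(3),s["qpos"].round(2),s["clock"],s["force"].round(1),s["grip_width"])
print("turn",((R.inv()*tk).as_rotvec()/.15).round(2))
for d in(.2005,.1105):
    T=C+d*up+.009*n-.0005*x
    print(d,T.round(4),"cur",(R.inv().apply(T-s["position"])/.025).round(2),"fin",(tk.inv().apply(T-s["position"])/.025).round(2))
E
python3 take.py
```

```text
[0.564  0.0258 0.2439] [-3.141e+00 -1.000e-03  2.747e+00] [-0.4   0.45  0.34  1.78 -0.18  0.95  1.19] 25.175 [ 0.4 -1.  -0.2] 0.05965837613159773
turn [-5.24  0.01 -0.05]
0.2005 [ 0.4854 -0.1652  0.1716] cur [-0.04 -8.26  2.9 ] fin [ 0.03 -7.89 -3.8 ]
0.1105 [ 0.5094 -0.1063  0.108 ] cur [-0.02 -5.71  5.44] fin [ 0.03 -7.89 -0.2 ]
```

Request:
play_rows(plan=[[[0, -0.92, 0], [0, 0, 0], -0.4], [[0, -0.92, 0], [0, 0, 0], -0.4], [[0, -0.92, 0], [0, 0, 0], -0.4], [[0, -0.92, 0], [0, 0, 0], -0.4], [[0, -0.92, 0], [0, 0, 0], -0.4], [[0, -0.92, 0], [0, 0, 0], -0.4], [[0, -0.92, 0], [0, 0, 0], -0.4], [[0, -0.92, 0], [0, 0, 0], -0.4], [[0, -0.92, 0], [0, 0, 0], -0.4], [[0, 0, 0], [-0.87, 0, 0], -0.4], [[0, 0, 0], [-0.87, 0, 0], -0.4], [[0, 0, 0], [-0.87, 0, 0], -0.4], [[0, 0, 0], [-0.87, 0, 0], -0.4], [[0, 0, 0], [-0.87, 0, 0], -0.4], [[0, 0, 0], [-0.87, 0, 0], -0.4], [[0, 0, 0], [0, 0, 0], -0.4]])

```text
clock: 27.18
position: [0.4836, -0.1671, 0.2432]
tool_rot: [2.359, -0.003, 2.742]
force: [-1.0, 0.3, 0.0]
grip_width: 0.0599
finger_force: 0.0
```

```bash
python3 take.py; python3 board.py
```

```text
[ 0.4836 -0.1671  0.2432] [ 2.359 -0.003  2.742] [ 0.55  0.52  0.12  1.9  -0.9   1.18  2.4 ] 27.175 [-1.   0.3  0. ] 0.05994663302129897
turn [-0.02  0.04 -0.07]
0.2005 [ 0.4854 -0.1652  0.1716] cur [-0.04 -1.95  2.1 ] fin [-0.04 -1.96  2.09]
0.1105 [ 0.5094 -0.1063  0.108 ] cur [-0.02 -1.94  5.7 ] fin [-0.04 -1.96  5.69]
[ 0.4836 -0.1671  0.2432] [ 2.359 -0.003  2.742] [ 0.55  0.52  0.12  1.9  -0.9   1.18  2.4 ] 27.175
scene 358 [array([-0.0329, -0.0044,  0.0332]), array([-0.0026,  0.0875,  0.1415]), array([0.0122, 0.019 , 0.0233])]
slope dev [-0.0262  0.0203]
(array([ 0.2, 67.9]), array([148.7,  67.7]), 89.7)
top 987 [array([-0.0335, -0.0009,  0.0317]), array([-0.0067,  0.0737,  0.1415]), array([0.0131, 0.0177, 0.0236])]
slope dev [-0.0133  0.0188]
(array([-0.8, 66.4]), array([154.2,  66.3]), 89.9)
```

Request:
play_rows(newtons=70, plan=[[[0, -0.65, 0], [0, 0, 0], -0.4], [[0, -0.65, 0], [0, 0, 0], -0.4], [[0, -0.65, 0.3], [0, 0, 0], -0.4], [[0, 0, 0.8], [0, 0, 0], -0.4], [[0, 0, 0.9], [0, 0, 0], -0.4], [[0, 0, 0.9], [0, 0, 0], -0.4], [[0, 0, 0.9], [0, 0, 0], -0.4], [[0, 0, 0], [0, 0, 0], -0.4]])

```text
clock: 28.28
position: [0.4971, -0.1339, 0.1415]
tool_rot: [2.357, -0.002, 2.749]
force: [0.3, -0.7, -0.3]
grip_width: 0.0596
finger_force: 0.0
```

```bash
python3 take.py
```

```text
[ 0.4971 -0.1339  0.1415] [ 2.357e+00 -2.000e-03  2.749e+00] [ 0.63  0.67 -0.08  1.97 -0.95  0.94  2.5 ] 28.275 [ 0.3 -0.7 -0.3] 0.05962140216874569
turn [-0.01  0.01 -0.03]
0.2005 [ 0.4854 -0.1652  0.1716] cur [-0.04 -0.1  -1.8 ] fin [-0.04 -0.09 -1.8 ]
0.1105 [ 0.5094 -0.1063  0.108 ] cur [-0.03 -0.09  1.8 ] fin [-0.04 -0.09  1.8 ]
```

Joint 7 is almost at its limit. I'll back off and turn the tool half a turn, which gives the same grasp.

Request:
play_rows(plan=[[[0, 0, -0.9], [0, 0, 0], -0.4], [[0, 0, -0.9], [0, 0, 0.95], -0.4], [[0, 0, 0], [0, 0, 1], -0.4], [[0, 0, 0], [0, 0, 1], -0.4], [[0, 0, 0], [0, 0, 1], -0.4], [[0, 0, 0], [0, 0, 1], -0.4], [[0, 0, 0], [0, 0, 1], -0.4], [[0, 0, 0], [0, 0, 1], -0.4], [[0, 0, 0], [0, 0, 1], -0.4], [[0, 0, 0], [0, 0, 1], -0.4], [[0, 0, 0], [0, 0, 1], -0.4]])

```text
clock: 29.65
position: [0.4853, -0.165, 0.175]
tool_rot: [3.068, -0.78, 1.281]
force: [0.1, -0.4, 0.3]
grip_width: 0.0596
finger_force: 0.0
```

```bash
sed -i 's/np.c_\[-x,n,-up\]/np.c_[x,-n,-up]/' take.py; python3 take.py
```

```text
[ 0.4853 -0.165   0.175 ] [ 3.068 -0.78   1.281] [ 0.45  0.65  0.26  1.94 -1.03  1.16  1.09] 29.65 [ 0.1 -0.4  0.3] 0.05959094026331208
turn [ 4.000e-02 -1.000e-02  1.093e+01]
0.2005 [ 0.4854 -0.1652  0.1716] cur [-0.1  -0.    0.09] fin [0.01 0.1  0.09]
0.1105 [ 0.5094 -0.1063  0.108 ] cur [-0.09 -0.02  3.69] fin [0.01 0.1  3.69]
```

Request:
play_rows(plan=[[[0, 0, 0], [0, 0, 1], -0.4], [[0, 0, 0], [0, 0, 1], -0.4], [[0, 0, 0], [0, 0, 1], -0.4], [[0, 0, 0], [0, 0, 1], -0.4], [[0, 0, 0], [0, 0, 1], -0.4], [[0, 0, 0], [0, 0, 1], -0.4], [[0, 0, 0], [0, 0, 1], -0.4], [[0, 0, 0], [0, 0, 1], -0.4], [[0, 0, 0], [0, 0, 1], -0.4], [[0, 0, 0], [0, 0, 1], -0.4], [[0, 0, 0], [0, 0, 0.93], -0.4], [[0, 0, 0], [0, 0, 0], -0.4]])

```text
clock: 31.15
position: [0.4854, -0.1647, 0.1749]
tool_rot: [-2.359, -0.008, -0.386]
force: [-0.6, -0.0, 0.3]
grip_width: 0.0599
finger_force: 0.0
```

```bash
python3 take.py
```

```text
[ 0.4854 -0.1647  0.1749] [-2.359 -0.008 -0.386] [ 0.25  0.71  0.55  1.95 -1.14  1.31 -0.44] 31.15 [-0.6 -0.   0.3] 0.0598569061711515
turn [ 0.02 -0.03  0.04]
0.2005 [ 0.4854 -0.1652  0.1716] cur [0.01 0.1  0.08] fin [0.01 0.1  0.08]
0.1105 [ 0.5094 -0.1063  0.108 ] cur [-0.01  0.09  3.68] fin [0.01 0.1  3.68]
```

Request:
play_rows(plan=[[[0, 0.1, 0.5], [0, 0, 0], -0.4], [[0, 0, 0.8], [0, 0, 0], -0.4], [[0, 0, 0.8], [0, 0, 0], -0.4], [[0, 0, 0.8], [0, 0, 0], -0.4], [[0, 0, 0.5], [0, 0, 0], -0.4], [[0, 0, 0.28], [0, 0, 0], -0.4], [[0, 0, 0], [0, 0, 0], -0.4]])

```text
clock: 32.02
position: [0.5096, -0.1054, 0.1074]
tool_rot: [-2.358, -0.006, -0.386]
force: [0.4, -0.7, -0.3]
grip_width: 0.0596
finger_force: 0.0
```

```bash
python3 take.py; python3 board.py
```

```text
[ 0.5096 -0.1054  0.1074] [-2.358 -0.006 -0.386] [ 0.27  0.77  0.34  2.01 -1.25  1.1  -0.39] 32.025 [ 0.4 -0.7 -0.3] 0.05964575199026157
turn [ 0.01 -0.02  0.04]
0.2005 [ 0.4854 -0.1652  0.1716] cur [ 0.02  0.02 -3.64] fin [ 0.    0.01 -3.64]
0.1105 [ 0.5094 -0.1063  0.108 ] cur [ 0.01  0.01 -0.04] fin [ 0.    0.01 -0.04]
[ 0.5096 -0.1054  0.1074] [-2.358 -0.006 -0.386] [ 0.27  0.77  0.34  2.01 -1.25  1.1  -0.39] 32.025
scene 282 [array([-0.033 , -0.0142,  0.0303]), array([-0.0025,  0.0648,  0.1421]), array([0.0122, 0.0192, 0.0236])]
slope dev [-0.0302  0.0206]
(array([-1.2, 69. ]), array([ 64.1, 149.3]), 0.4)
top 780 [array([-0.0336, -0.0048,  0.0316]), array([-0.0071,  0.0571,  0.1409]), array([0.0134, 0.0179, 0.0235])]
slope dev [-0.0151  0.0189]
(array([-0.7, 66.4]), array([153.1,  66.5]), 89.8)
```

Request:
play_rows(newtons=70, plan=[[[0, 0, 0], [0, 0, 0], 1], [[0, 0, 0], [0, 0, 0], 1], [[0, 0, 0], [0, 0, 0], 1], [[0, 0, 0], [0, 0, 0], 1], [[0, 0, 0], [0, 0, 0], 1], [[0, 0, 0], [0, 0, 0], 1]])

```text
clock: 32.88
position: [0.5099, -0.1057, 0.1081]
tool_rot: [-2.358, -0.007, -0.387]
force: [-0.3, -0.6, 4.3]
grip_width: 0.0176
finger_force: 69.1
```

Gripped at 17.6 mm, the right thickness. I'll lift it off the rest.

Request:
play_rows(plan=[[[0, -0.2, -0.3], [0, 0, 0], 1], [[0, -0.5, -0.8], [0, 0, 0], 1], [[0, -0.6, -0.9], [0, 0, 0], 1], [[0, -0.6, -0.9], [0, 0, 0], 1], [[0, -0.6, -0.9], [0, 0, 0], 1], [[0, -0.6, -0.9], [0, 0, 0], 1], [[0, 0, 0], [0.87, 0, 0], 1], [[0, 0, 0], [0.87, 0, 0], 1], [[0, 0, 0], [0.87, 0, 0], 1], [[0, 0, 0], [0.87, 0, 0], 1], [[0, 0, 0], [0.87, 0, 0], 1], [[0, 0, 0], [0.87, 0, 0], 1], [[0, 0, 0], [0, 0, 0], 1]])

```text
clock: 34.5
position: [0.4977, -0.1322, 0.2444]
tool_rot: [-1.575, -0.004, -0.388]
force: [0.4, -0.0, -1.5]
grip_width: 0.0171
finger_force: 68.9
```

```bash
python3 go.py .5 .2637 .24 3.1416 0 .015
```

```text
t 34.5 pos [ 0.4977 -0.1322  0.2444] rpy [-1.575 -0.004 -0.388] q [ 0.72  0.92  0.02  1.87 -1.25  1.7  -0.32] F [ 0.4 -0.  -1.5] w 0.0171 68.88203144073486
turn [-10.29  -2.12  -2.09] shift cur [-5.91  0.1  14.69] shift final [  0.33 -15.83   0.18]
```

That tilted the wrong way: the tool's x axis is flipped in this grasp. I'll turn it back the other way to upright.

Request:
play_rows(plan=[[[0, 0, 0], [-0.87, 0, 0], 1], [[0, 0, 0], [-0.87, 0, 0], 1], [[0, 0, 0], [-0.87, 0, 0], 1], [[0, 0, 0], [-0.87, 0, 0], 1], [[0, 0, 0], [-0.87, 0, 0], 1], [[0, 0, 0], [-0.87, 0, 0], 1], [[0, 0, 0], [-0.87, 0, 0], 1], [[0, 0, 0], [-0.87, 0, 0], 1], [[0, 0, 0], [-0.87, 0, 0], 1], [[0, 0, 0], [-0.87, 0, 0], 1], [[0, 0, 0], [-0.87, 0, 0], 1], [[0, 0, 0], [-0.87, 0, 0], 1], [[0, 0, 0], [0, 0, 0], 1]])

```text
clock: 36.12
position: [0.4993, -0.1289, 0.2471]
tool_rot: [-3.141, -0.01, -0.382]
force: [-0.5, 0.1, -1.6]
grip_width: 0.017
finger_force: 68.7
```

```bash
python3 go.py .5 .2637 .29 3.1416 0 .015
```

```text
t 36.12 pos [ 0.4993 -0.1289  0.2471] rpy [-3.141 -0.01  -0.382] q [-0.29  0.39  0.56  1.91 -0.26  0.9  -1.55] F [-0.5  0.1 -1.6] w 0.017 68.69135119020939
turn [ 0.01 -0.07 -2.65] shift cur [ -5.81 -14.58  -1.76] shift final [  0.26 -15.7   -1.72]
```

Request:
play_rows(plan=[[[0, 0, -0.6], [0, -0.07, -0.9], 1], [[0, 0, -0.6], [0, 0, -0.9], 1], [[0, 0, -0.5], [0, 0, -0.85], 1], [[0, -0.9, 0], [0, 0, 0], 1], [[0, -0.9, 0], [0, 0, 0], 1], [[0, -0.9, 0], [0, 0, 0], 1], [[0, -0.9, 0], [0, 0, 0], 1], [[0, -0.9, 0], [0, 0, 0], 1], [[0, -0.9, 0], [0, 0, 0], 1], [[0, -0.9, 0], [0, 0, 0], 1], [[0, -0.9, 0], [0, 0, 0], 1], [[0, -0.9, 0], [0, 0, 0], 1], [[0, -0.9, 0], [0, 0, 0], 1], [[0, -0.9, 0], [0, 0, 0], 1], [[0, -0.9, 0], [0, 0, 0], 1], [[0, -0.9, 0], [0, 0, 0], 1], [[0, -0.9, 0], [0, 0, 0], 1], [[0, -0.9, 0], [0, 0, 0], 1], [[0, -0.9, 0], [0, 0, 0], 1]])

```text
clock: 38.5
position: [0.4946, 0.2285, 0.2894]
tool_rot: [-3.138, 0.003, 0.009]
force: [0.3, 0.9, -2.1]
grip_width: 0.0171
finger_force: 68.9
```

```bash
python3 go.py .5 .2637 .29 3.1416 0 .015
cat > held.py <<'E'
from meas import *
s=bot.observe(); p=s["position"]
for n in("top","scene"):
    f=grab_frame(n); P,u,v=pts(f)
    for z0 in np.arange(p[2]-.125,p[2]-.025,.02):
        Q=P[(abs(P[:,0]-p[0])<.05)&(abs(P[:,1]-p[1])<.025)&(P[:,2]>z0)&(P[:,2]<z0+.02)]
        if len(Q)>10: print(n,z0.round(3),len(Q),"x",np.percentile(Q[:,0],[2,98]).round(4),"y",np.percentile(Q[:,1],[5,50,95]).round(4), "zmin",Q[:,2].min().round(4))
    Q=P[(abs(P[:,0]-.5)<.06)&(abs(P[:,1]-.26)<.03)&(P[:,2]>.062)&(P[:,2]<.073)]
    print("block",len(Q),Q.min(0).round(4),Q.max(0).round(4))
    save(f,n+"_ins",(100,90,280,250),4)
E
python3 held.py
```

```text
t 38.5 pos [0.4946 0.2285 0.2894] rpy [-3.138e+00  3.000e-03  9.000e-03] q [-0.8   0.36  0.35  1.77 -0.15  1.03 -1.96] F [ 0.3  0.9 -2.1] w 0.0171 68.92694056034088
turn [-0.02  0.02 -0.04] shift cur [ 0.23 -1.41 -0.02] shift final [ 0.24 -1.41 -0.03]
top 0.184 35 x [0.4603 0.5253] y [0.2189 0.2198 0.2313] zmin 0.1848
top 0.204 32 x [0.4619 0.5256] y [0.2186 0.2192 0.2201] zmin 0.2049
top 0.224 38 x [0.4607 0.5257] y [0.2185 0.2195 0.2312] zmin 0.2264
top 0.244 44 x [0.4625 0.525 ] y [0.2184 0.2192 0.2197] zmin 0.2447
block 177 [0.4556 0.2366 0.0626] [0.5445 0.2894 0.0725]
scene 0.164 38 x [0.4605 0.5219] y [0.2227 0.225  0.2354] zmin 0.1767
scene 0.184 139 x [0.4605 0.527 ] y [0.222  0.2242 0.2363] zmin 0.1846
scene 0.204 145 x [0.4608 0.5244] y [0.2217 0.2241 0.2366] zmin 0.2045
scene 0.224 164 x [0.4614 0.5262] y [0.2218 0.224  0.2365] zmin 0.2244
scene 0.244 148 x [0.4608 0.526 ] y [0.2219 0.2238 0.2364] zmin 0.2444
block 229 [0.4545 0.236  0.0621] [0.5455 0.29   0.0727]
```

Request:
play_rows(plan=[[[0.14, -0.7, 0], [0, 0, -0.04], 1], [[0.13, -0.69, 0], [0, 0, 0], 1], [[0, 0, 0.4], [0, 0, 0], 1], [[0, 0, 0.8], [0, 0, 0], 1], [[0, 0, 0.8], [0, 0, 0], 1], [[0, 0, 0.8], [0, 0, 0], 1], [[0, 0, 0.8], [0, 0, 0], 1], [[0, 0, 0.3], [0, 0, 0], 1], [[0, 0, 0], [0, 0, 0], 1]])

```text
clock: 39.72
position: [0.5002, 0.2633, 0.1906]
tool_rot: [-3.141, 0.004, 0.017]
force: [-0.0, -0.3, -0.7]
grip_width: 0.0173
finger_force: 68.7
```

```bash
python3 go.py .5 .2637 .29 3.1416 0 .015; python3 held.py
```

```text
t 39.73 pos [0.5002 0.2633 0.1906] rpy [-3.141  0.004  0.017] q [-0.81  0.51  0.3   1.82 -0.2   0.84 -1.96] F [-0.  -0.3 -0.7] w 0.0173 68.73378731310368
turn [-0.    0.03  0.01] shift cur [-0.03 -0.02 -3.97] shift final [-0.01 -0.01 -3.97]
top 0.066 207 x [0.456 0.544] y [0.2397 0.2491 0.282 ] zmin 0.0657
top 0.086 31 x [0.4658 0.4955] y [0.2532 0.2541 0.2652] zmin 0.0857
top 0.106 29 x [0.4677 0.5313] y [0.253  0.2538 0.2552] zmin 0.1058
top 0.126 37 x [0.4663 0.531 ] y [0.2531 0.2537 0.2668] zmin 0.1262
top 0.146 34 x [0.4675 0.5316] y [0.2532 0.2537 0.2551] zmin 0.1461
block 287 [0.4557 0.2367 0.062 ] [0.545  0.2893 0.0729]
scene 0.066 122 x [0.4553 0.5091] y [0.2396 0.2545 0.2841] zmin 0.0656
scene 0.086 102 x [0.4665 0.5301] y [0.2533 0.2556 0.2671] zmin 0.0861
scene 0.106 109 x [0.467  0.5315] y [0.253  0.2555 0.2669] zmin 0.1057
scene 0.126 133 x [0.4667 0.5326] y [0.2531 0.2551 0.2668] zmin 0.1257
scene 0.146 120 x [0.4679 0.532 ] y [0.2527 0.2552 0.2673] zmin 0.1457
block 135 [0.4539 0.2357 0.0622] [0.5094 0.2895 0.0725]
```

View pics/scene_ins.png

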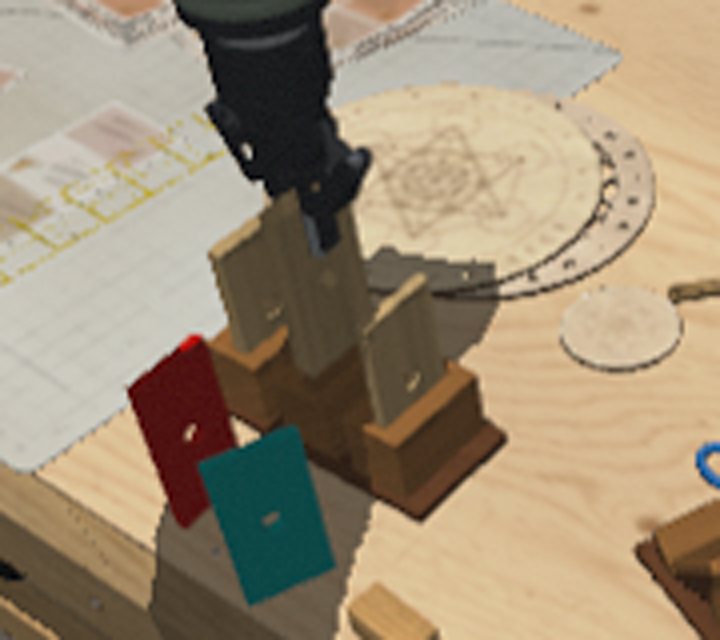

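The picture shows the thick board upright over the middle block (330,360), with the thin board home at (405,350) and the middle board untouched at (245,290). I'll insert it now.

Request:
play_rows(plan=[[[0, 0, 0.2], [0, 0, 0], 1], [[0, 0, 0.15], [0, 0, 0], 1], [[0, 0, 0.1], [0, 0, 0], 1], [[0, 0, 0.1], [0, 0, 0], 1], [[0, 0, 0.1], [0, 0, 0], 1], [[0, 0, 0.1], [0, 0, 0], 1], [[0, 0, 0], [0, 0, 0], 1]])

```text
clock: 40.7
position: [0.5001, 0.2635, 0.172]
tool_rot: [-3.141, 0.004, 0.017]
force: [-0.2, -0.7, -0.4]
grip_width: 0.0167
finger_force: 68.7
```

Request:
play_rows(plan=[[[0, 0, 0.2], [0, 0, 0], 1], [[0, 0, 0.3], [0, 0, 0], 1], [[0, 0, 0.3], [0, 0, 0], 1], [[0, 0, 0.3], [0, 0, 0], 1], [[0, 0, 0.3], [0, 0, 0], 1], [[0, 0, 0.1], [0, 0, 0], 1], [[0, 0, 0.1], [0, 0, 0], 1], [[0, 0, 0], [0, 0, 0], 1]])

```text
clock: 41.7
position: [0.5001, 0.2636, 0.1321]
tool_rot: [-3.141, 0.004, 0.017]
force: [0.1, -0.4, -1.5]
grip_width: 0.0171
finger_force: 68.7
```

Request:
play_rows(plan=[[[0, 0, 0.08], [0, 0, 0], 1], [[0, 0, 0], [0, 0, 0], 1], [[0, 0, 0], [0, 0, 0], -0.1], [[0, 0, 0], [0, 0, 0], -0.1], [[0, 0, 0], [0, 0, 0], -0.1], [[0, 0, 0], [0, 0, 0], -0.1], [[0, 0, -0.5], [0, 0, 0], -0.1], [[0, 0, -1], [0, 0, 0], -0.1], [[0, 0, -1], [0, 0, 0], -0.1], [[0, 0, -1], [0, 0, 0], -0.1], [[0, 0, -1], [0, 0, 0], -0.1], [[0, 0, 0], [0, 0, 0], -0.1]])

```text
clock: 43.2
position: [0.5012, 0.2638, 0.245]
tool_rot: [-3.139, 0.001, 0.017]
force: [0.2, 0.2, -0.2]
grip_width: 0.0473
finger_force: 0.0
```

Run:
```python
from meas import *
print(bot.observe()["position"])
for n in("top","scene"):
    f=grab_frame(n); P,u,v=pts(f)
    for nm,yc in(("thin",.194),("thick",.2637),("mid",.333)):
        Q=P[(abs(P[:,0]-.5)<.05)&(abs(P[:,1]-yc)<.02)&(P[:,2]>.152)&(P[:,2]<.17)]
        L=P[(abs(P[:,0]-.5)<.05)&(abs(P[:,1]-yc)<.02)&(P[:,2]>.08)&(P[:,2]<.11)]
        print(n,nm,"top z",np.percentile(Q[:,2],[50,90]).round(4),"min",Q.min(0).round(4),"max",Q.max(0).round(4),"low face y",np.percentile(L[:,1],10).round(4))
    save(f,n+"_end",(100,90,280,250),4)
```

```text
[0.50119475 0.26384378 0.24504383]
top thin top z [0.1574 0.1602] min [0.4676 0.1883 0.1521] max [0.5333 0.1996 0.1619] low face y 0.1881
top thick top z [0.1575 0.1596] min [0.4656 0.253  0.152 ] max [0.5316 0.2739 0.1614] low face y 0.2534
top mid top z [0.1556 0.1598] min [0.4665 0.3258 0.1534] max [0.4744 0.3283 0.1604] low face y 0.3265
scene thin top z [0.158  0.1601] min [0.4676 0.1854 0.1521] max [0.5335 0.2004 0.1622] low face y 0.1885
scene thick top z [0.158  0.1602] min [0.4654 0.253  0.1522] max [0.5343 0.2736 0.1616] low face y 0.254
scene mid top z [0.1579 0.1601] min [0.4664 0.3251 0.1521] max [0.5337 0.3432 0.1616] low face y 0.3266
```

View pics/scene_end.png

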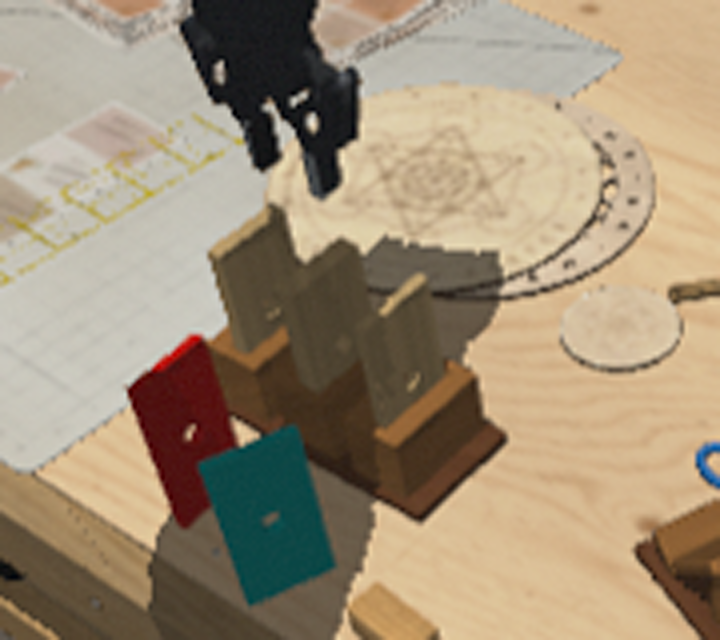

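All three boards stand upright and level, with their tops at about 0.158 m, and the gripper is clear of them. I'm handing the job in.

```bash
python3 -c "
from workcell import bot
print(bot.job_done())"
```

```text
the job is handed in; nothing more can be done
None
```

The thin and thick boards are home in their own slots and the middle board was not touched; the job was handed in at about 43 s of the 72 s allowed, and no verdict came back.

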